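Set out the stamping place on the ward desk

TASK

Clear the four things off the blue folder and set out the stamping place: the ink pad flat on the desk midway between the slip pad and the bell, the rubber stamp standing upright in the middle of the ink pad, and the paperweight upright in the middle of the slip pad. Stand the stapler on its foot on the desk beside the slip pad on the side away from the folder, level with the pad's middle, pointing the same way as the pad's short edges, with a gap of about 3 cm between the stapler and the pad. Leave the mug and the mouse where they are.

Things in the scene. Friction and masses are not known exactly. Their poses are not given: they have to be found in the camera images.
- slip_pad: Pad of white ruled slips lying flat, fixed to the desk. 105 mm (its x) by 148 mm (its y), 12 mm thick; origin at the centre of its underside, on the desk. x runs along its short edges, towards the bell; grey binding strip along the edge at +x. It lies on the other half of the desk (left or right of the robot) from the folder.
- bell: Round steel desk call bell with a black foot, fixed to the desk, 72 mm in diameter, 46 mm high; origin at the centre of its underside. It stands 230 mm from the slip pad's centre (centre to centre), on the pad's +x axis, so beyond the pad's bound long edge and farther from the robot.
- folder: Flat blue document folder, fixed to the desk, 310 mm (its x) by 240 mm (its y), 8 mm thick; origin at the centre of its underside. The four loose things lie on it at the start, at about 75 mm either way along its x and 65 mm either way along its y, in any order.
- ink_pad: Loose grey stamp-ink pad, a flat box 70 mm (x) by 50 mm (y), 18 mm high in all: grey base 14 mm high, with a dark felt 62 by 42 mm and 4 mm high on top, flat and dry. About 80 g. Origin at the centre of its underside, z up. Easily gripped across its 50 mm.
- stamp: Loose rubber stamp standing on its foot: rectangular wooden foot 44 mm (x) by 22 mm (y), 18 mm high, with a round dark wooden handle up to 22 mm in diameter rising from it to 60 mm in all (thickest from 36 to 54 mm). About 50 g. Origin at the centre of the foot's underside, z up along the handle.
- stapler: Loose black desk stapler standing upright, 130 mm long (x), 36 mm wide at the foot (y; foot 9 mm high), 48 mm high; its upper arm, from 30 to 48 mm high, is 28 mm wide. About 200 g. Origin at the centre of the foot's underside, z up. Either end may point forward.
- paperweight: Loose round steel paperweight: disc 56 mm in diameter and 20 mm high, with a small round knob 20 mm in diameter on a thin neck, its top at 40 mm (knob from 26 to 40 mm). About 300 g. Origin at the centre of its underside, z up.
- mug: White mug, loose, 76 mm in diameter, 88 mm high, with a handle at its +y; to be left alone. Origin at the centre of its underside.
- mouse: Black cordless computer mouse, loose, 102 mm (x) by 58 mm (y), up to 36 mm high; to be left alone. Origin at the centre of its underside.

How it is judged:
By the outcome, as a careful person would: the job done as asked, in the order asked, and still so for the second after the job is handed in, with the robot touching nothing.
It also fails if it takes over 138 s, if anything falls off the work surface, if the arm or the gripper's body presses on something with over 40 N, if the wrist force passes 120 N, or if a joint passes its speed limit or range.

ROBOT

A 7-joint arm with a two-finger parallel gripper is mounted at the origin on the work surface. World frame = base frame: x ahead of the robot, y to its left, z up, the work surface at z = 0. Lengths are in m, angles in rad, forces in N, time in s.
With the tool pointing down it reaches from about 0.425 to 0.975 m from the base axis. Payload 16.7 kg.
Tool frame: the origin (TCP) lies at the very end of the fingers, on their centre line; the grasp point (between the pads) lies 19 mm behind it; x points along the fingers, y is the direction in which the jaws open and shut, and the axes are right-handed (so a half turn about x gives the same grasp; the last joint's range is limited). The gripper opens to 85 mm and grips with 20 to 120 N. Pads are 22 mm wide; open, the fingers measure 114 mm over their backs; the gripper's body (76 mm by 85 mm) begins 54 mm behind the grasp point. The pads swing forward as they close: fully open they stand 13 mm farther back than shut.
Start: joints at [-0.149, 0.426, 0.074, 1.606, -0.034, 1.111, -0.067], TCP at [0.675, -0, 0.231] pointing down, gripper open.
Joint ranges: [-2.85, 2.85], [-0.5, 2.14], [-1.23, 1.37], [0.21, 2.46], [-1.02, 4.16], [0.16, 2.05], [-2.73, 2.73]. Speed limits (rad/s): [1.89, 1.89, 2.39, 2.39, 3.01, 3.01, 3.01].

INTERFACE

Orientations are given as a 3x3 rotation matrix whose columns are the frame's x, y, z axes.
In Python, from station import manip gives the robot as it stands. The module is installed in compiled form; this text tells all that it offers. Calls block until the motion is done:
- manip.movep(position, orientation): joint-space move of the TCP to a pose.
- manip.servo_line(position, ori=None, rate=0.15, force_limit=None): straight line of the TCP; ori=None keeps the orientation; rate is the mean speed in m/s. With force_limit (N) it stops when the force on the tool has changed by that much, and returns True; else False.
- manip.move_j(angles): joint-space move.
- manip.move_gripper(opening, effort=None): finger opening in m; effort is the grip in N (None keeps the last); returns when the fingers have stopped.
- manip.pause(seconds).
- manip.ik(position, orientation): joint angles nearest the present ones, or None.
- manip.read_state(): the state.
- manip.get_image(name): name is "scene" or "side" or "wrist"; returns (picture, depth): 384x512x3 uint8, red, green, blue; 384x512 float32, m along the optical axis (not along the pixel's ray), 0 where there is no reading.
- manip.camera_info(name): a dict with "vertical_fov" (degrees; the focal length in pixels is half the picture's height over the tangent of half this angle, whatever the lens; pixels are square), "cx", "cy" (the principal point, pixels), "view" (4x4, takes a point from world to camera coordinates). Camera axes: x right, y down, z forward; pixel columns grow to the right and rows downward; lengths in m; the calibration is good to about 2 mm. A picture is of the moment at which its call begins: read the wrist's pose just before it. camera_info takes no time and is no camera call; for the wrist camera it gives the pose at the moment of the call.
A pose or a line that the arm cannot do raises manip.Unreachable and nothing moves.
- manip.sign_off(): hands the job in, once; it reports no verdict.
The state is a dict: "clock": time; "joint_pos": joint angles; "joint_vel": joint speeds; "joint_efforts": joint torques, N m; "position": TCP position; "ee_rot": TCP orientation; "wrist_force": force on the tool from outside, world axes, zero at the start; "ft_torque": the same for the moment, N m; "grip_width": finger opening in m.
Only numpy, scipy, OpenCV 4.12 (cv2) and the standard library are available. Lean on these libraries where they do the work, as an engineer would, in place of code of your own. Each camera call takes 0.05 s, during which the arm holds its last target.

## Working session

There is one attempt and no reset: what is moved stays moved. The work goes in short steps, each a Python script; the robot and the scene stay as the last script left them, time stands still between calls to the robot, and variables do not carry over. Pictures are saved under pics/ and viewed, and the job is handed in when it is done.

```bash
mkdir -p pics; ls
cat > h.py <<'E'
import numpy as np, cv2
from station import manip
def K(n):
    c=manip.camera_info(n); f=192/np.tan(np.radians(c["vertical_fov"])/2)
    return f,c["cx"],c["cy"],np.array(c["view"])
def ray(n,uv,z,k=None):
    f,cx,cy,V=k or K(n); uv=np.atleast_2d(uv).astype(float)
    R=V[:3,:3];t=V[:3,3];C=-R.T@t
    d=np.c_[(uv[:,0]-cx)/f,(uv[:,1]-cy)/f,np.ones(len(uv))]@R
    return C+d*((z-C[2])/d[:,2])[:,None]
def cloud(D,k):
    f,cx,cy,V=k; v,u=np.mgrid[0:384,0:512]
    P=np.stack([(u-cx)/f*D,(v-cy)/f*D,D],-1)
    return (P-V[:3,3])@V[:3,:3]
def proj(p,k):
    f,cx,cy,V=k; q=np.atleast_2d(p)@V[:3,:3].T+V[:3,3]
    return np.c_[q[:,0]/q[:,2]*f+cx,q[:,1]/q[:,2]*f+cy]
def save(n,im): cv2.imwrite('pics/'+n,im[:,:,::-1])
E
python3 - <<'E'
from h import *
for n in ["scene","side","wrist"]:
    k=K(n); im,D=manip.get_image(n); save(n+"0.png",im); np.savez(n+"0.npz",im=im,D=D,f=k[0],cx=k[1],cy=k[2],V=k[3])
    print(n,k[0],k[1],k[2],-k[3][:3,:3].T@k[3][:3,3],k[3][:3,:3].round(2).tolist(),D.min(),D.max())
s=manip.read_state();print(s)
E
```

```text
pics
scene 488.74178631618514 248.97121287940996 195.87977586006758 [1.14680444 0.08960292 0.8909643 ] [[-0.18, 0.98, 0.01], [0.82, 0.15, -0.55], [-0.54, -0.09, -0.83]] 0.0 1.6425481
side 451.8250781712543 256.10091766421743 189.08879411525172 [-0.08015884  0.84507862  0.70514966] [[-0.79, -0.62, -0.01], [-0.32, 0.41, -0.85], [0.53, -0.67, -0.52]] 0.0 3.4871986
wrist 301.2082867577212 263.854548077126 193.43391047597984 [0.67619363 0.07868729 0.37513175] [[1.0, -0.0, -0.0], [-0.0, -0.95, 0.31], [-0.0, -0.31, -0.95]] 0.0 1.4885339
{'clock': 0.15, 'joint_pos': array([-0.14953354,  0.42657952,  0.07389133,  1.60645069, -0.03409803,
        1.11077859, -0.06706878]), 'joint_vel': array([-2.33291512e-03,  2.60987521e-04,  9.31243064e-05, -1.53413218e-03,
       -1.55445195e-03, -9.17535914e-04,  1.85727235e-04]), 'joint_efforts': array([ 3.53649346e-03, -9.50319314e+01,  3.76378521e+00, -4.63760948e+01,
        1.94719800e-02,  7.75260734e-03, -7.80283835e-05]), 'position': array([ 6.74695444e-01, -2.16456377e-05,  2.30782510e-01]), 'ee_rot': array([[-9.52941119e-04,  9.99999546e-01,  1.96239025e-06],
       [-7.65006744e-05,  1.88949046e-06, -9.99999997e-01],
       [-9.99999543e-01, -9.52941266e-04,  7.64988391e-05]]), 'wrist_force': array([-0.25326395, -0.41944021, -0.66242315]), 'ft_torque': array([-0.03671571, -0.01190827, -0.00037598]), 'grip_width': 0.08511357285270722}
```

View pics/scene0.png

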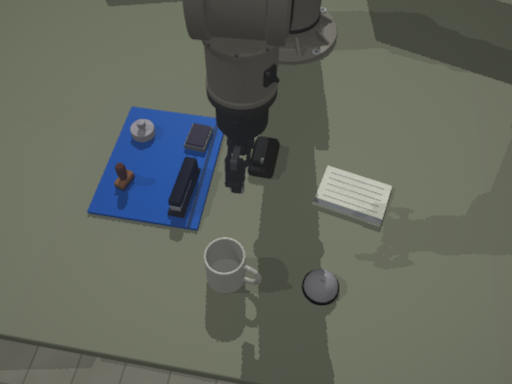

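View pics/side0.png

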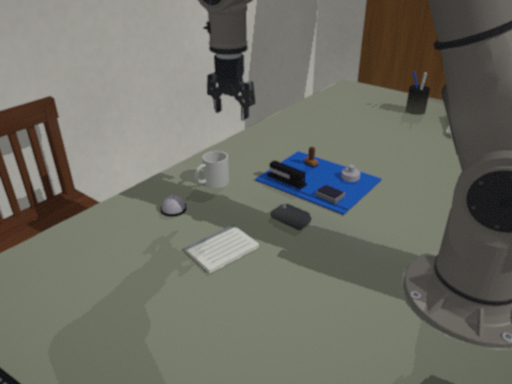

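View pics/wrist0.png

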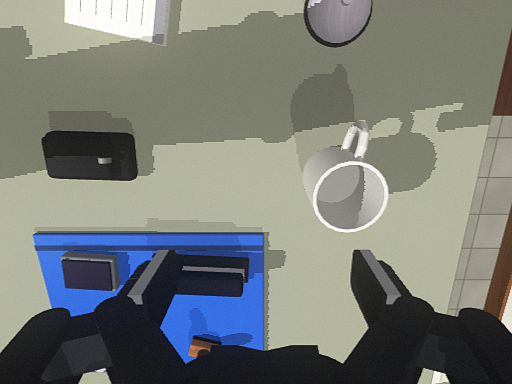

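The scene view shows the folder on the robot's right, with the weight (143,130), ink pad (199,138), stamp (123,175) and stapler (184,187) on it. The slip pad is at (353,195), the bell (321,286), the mug (228,265) and the mouse (264,157). Next I'll get rough poses.

Run:
```python
from h import *
z=np.load('scene0.npz');im=z['im'];D=z['D'];k=(float(z['f']),float(z['cx']),float(z['cy']),z['V'])
for name,(u,v),h in [("weight",(142,126),.048),("ink",(199,136),.026),("stamp",(121,168),.06),("stapler",(184,180),.056),("slip",(354,190),.012),("bell",(321,285),.04),("mug",(226,250),.088),("mouse",(264,150),.036)]:
    print(name,ray('scene',(u,v),h,k)[0].round(3), cloud(D,k)[v,u].round(3))
hsv=cv2.cvtColor(im,cv2.COLOR_RGB2HSV)
m=((hsv[...,0]>105)&(hsv[...,0]<125)&(hsv[...,1]>150)).astype(np.uint8)
c=max(cv2.findContours(m,0,2)[0],key=cv2.contourArea)
P=ray('scene',c[:,0],.008,k)[:,:2]
print(cv2.minAreaRect((P*1000).astype(np.float32)))
# desk plane depth check
C=cloud(D,k);print([C[v,u].round(4).tolist() for u,v in[(420,300),(300,230),(60,250),(400,120)]])
m=((hsv[...,1]<40)&(hsv[...,2]>170)).astype(np.uint8);m[:,:300]=0;m[230:]=0
c=max(cv2.findContours(m,0,2)[0],key=cv2.contourArea)
P=ray('scene',c[:,0],.012,k)[:,:2];print(cv2.contourArea(c),cv2.minAreaRect((P*1000).astype(np.float32)))
```

```text
weight [ 0.454 -0.275  0.048] [ 0.45  -0.277  0.043]
ink [ 0.442 -0.147  0.026] [ 0.445 -0.145  0.03 ]
stamp [ 0.585 -0.279  0.06 ] [ 0.592 -0.274  0.07 ]
stapler [ 0.589 -0.141  0.056] [ 0.59  -0.141  0.058]
slip [0.518 0.216 0.012] [0.519 0.216 0.013]
bell [0.765 0.164 0.04 ] [0.763 0.165 0.037]
mug [ 0.749 -0.018  0.088] [ 0.727 -0.024  0.044]
mouse [0.463 0.008 0.036] [0.46  0.008 0.032]
((519.7276611328125, -228.39768981933594), (309.34393310546875, 214.88528442382812), 0.04686173051595688)
[[0.7432, 0.3581, -0.0004], [0.6345, 0.1127, 0.005], [0.7654, -0.3611, 0.0], [0.2819, 0.3167, 0.0001]]
2191.0 ((520.7904052734375, 215.30162048339844), (145.5454559326172, 90.85535430908203), 78.00959777832031)
```

Run:
```python
from h import *
R=np.array([[0,1,0],[0,0,-1],[-1,0,0.]])
for n,p in [("pad",(.62,.20,.25)),("fol",(.52,-.21,.25))]:
    manip.movep(p,R); manip.pause(.15)
    k=K("wrist"); im,D=manip.get_image("wrist"); save(n+"1.png",im); np.savez(n+"1.npz",im=im,D=D,f=k[0],cx=k[1],cy=k[2],V=k[3])
    s=manip.read_state();print(s['clock'],s['position'],s['joint_pos'].round(2),s['wrist_force'])
```

```text
1.1917 [0.62047786 0.19857976 0.24986492] [-0.42  0.37  0.02  1.64 -0.01  1.13 -0.4 ] [-0.46607529  0.19079116  0.35348461]
2.95 [ 0.52044371 -0.20918404  0.24989365] [ 0.09  0.22  0.21  1.85 -0.05  1.07  0.32] [0.20232582 0.47851467 0.06625674]
```

View pics/pad1.png

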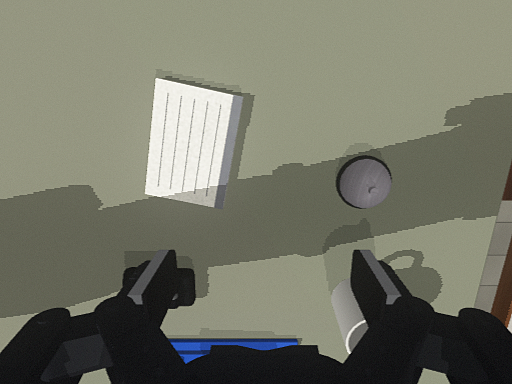

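View pics/fol1.png

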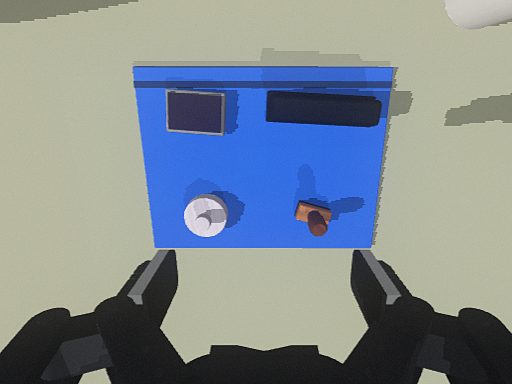

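The folder view shows the ink pad at (196,112), the stapler (324,109), the weight (206,215) and the stamp foot (312,212). The pad view shows the slip pad at (194,143) and the bell at (364,183).

Run:
```python
from h import *
def load(n):
    z=np.load(n+'1.npz');return z['im'],z['D'],(float(z['f']),float(z['cx']),float(z['cy']),z['V'])
def rect(mask,z,k,lab):
    c=max(cv2.findContours(mask.astype(np.uint8),0,cv2.CHAIN_APPROX_NONE)[0],key=cv2.contourArea)
    P=(ray('wrist',c[:,0],z,k)[:,:2]*1000).astype(np.float32)
    (cx,cy),(w,h),a=cv2.minAreaRect(P); print(lab,'rect',round(cx,1),round(cy,1),round(w,1),round(h,1),round(a,1),cv2.boundingRect(c)); return c,P
def crect(P,lab):
    (cx,cy),(w,h),a=cv2.minAreaRect((P*1000).astype(np.float32)); print(lab,'cloud',len(P),round(cx,1),round(cy,1),round(w,1),round(h,1),round(a,1))
im,D,k=load('pad'); C=cloud(D,k); hsv=cv2.cvtColor(im,cv2.COLOR_RGB2HSV)
v,u=np.mgrid[0:384,0:512]
print('desk z',np.median(C[20:60,100:400,2]), 'pad z',np.median(C[120:170,165:215,2]))
reg=(u>120)&(u<270)&(v>50)&(v<230)
m=reg&(abs(C[...,2]-.012)<.005); crect(C[m][:,:2],'slip')
rect(reg&(C[...,2]>.006),.012,k,'slip')
m=reg&(hsv[...,1]<30)&(hsv[...,2]>100); rect(m,.012,k,'slipcol')
reg=(u>320)&(u<410)&(v>145)&(v<220)
m=reg&(C[...,2]>.006)
crect(C[m][:,:2],'bell'); print(cv2.minEnclosingCircle((C[m][:,:2]*1000).astype(np.float32)))
m=reg&(C[...,2]>.03);print('bell top',C[m].mean(0).round(4),C[reg][:,2].max())
im,D,k=load('fol'); C=cloud(D,k)
hsv=cv2.cvtColor(im,cv2.COLOR_RGB2HSV)
blue=(hsv[...,0]>105)&(hsv[...,0]<125)&(hsv[...,1]>170)
boxes={'ink':(155,80,235,145),'stapler':(255,83,392,135),'weight':(175,185,238,245),'stamp':(285,190,340,242)}
print('folder z',np.median(C[blue][:,2]))
for n,(a,b,c,d) in boxes.items():
    reg=(u>a)&(u<c)&(v>b)&(v<d); Z=C[...,2]
    print(n,'zmax',np.percentile(Z[reg],[90,98,100]).round(4))
    for lo,hi in [(.0125,.2)]+({'ink':[(.0205,.03)],'stapler':[(.045,.07)],'weight':[(.024,.032),(.043,.06)],'stamp':[(.021,.03),(.058,.08)]}[n]):
        m=reg&(Z>lo)&(Z<hi)
        if m.sum()>5: crect(C[m][:,:2],n+f' {lo}-{hi}');
```

```text
desk z 0.0019162279607609356 pad z 0.013917043318316499
slip cloud 9717 528.9 215.1 148.1 105.6 77.9
slip rect 528.9 214.1 150.0 105.7 77.8 (145, 78, 98, 132)
slipcol rect 529.9 214.6 149.7 108.2 77.9 (144, 78, 100, 132)
bell cloud 2309 693.1 199.1 71.2 198.7 62.0
((697.4884643554688, 210.3285675048828), 100.79351043701172)
bell top [0.747  0.1729 0.049 ] 0.3942592340597427
folder z 0.00986421145729425
ink zmax [0.0285 0.0292 0.3944]
ink 0.0125-0.2 cloud 2563 438.9 -149.1 50.0 70.5 85.8
ink 0.0205-0.03 cloud 2522 438.8 -149.1 50.0 70.4 85.9
stapler zmax [0.0582 0.059  0.3944]
stapler 0.0125-0.2 cloud 3497 597.2 -146.0 56.9 148.9 89.5
stapler 0.045-0.07 cloud 2974 587.7 -145.2 30.0 121.9 87.0
weight zmax [0.0308 0.0501 0.3944]
weight 0.0125-0.2 cloud 1457 444.0 -280.9 55.2 54.3 45.5
weight 0.024-0.032 cloud 1103 444.1 -281.0 55.2 54.0 45.5
weight 0.043-0.06 cloud 205 444.1 -281.1 19.0 19.5 79.9
stamp zmax [0.0591 0.0703 0.3944]
stamp 0.0125-0.2 cloud 809 594.3 -287.0 37.5 68.9 48.3
stamp 0.021-0.03 cloud 348 586.6 -279.5 21.4 44.5 75.4
stamp 0.058-0.08 cloud 267 585.9 -278.8 20.8 18.6 28.2
```

```bash
python3 - <<'E'
from h import *
z=np.load('pad1.npz');im=z['im'];D=z['D'];k=(float(z['f']),float(z['cx']),float(z['cy']),z['V']);C=cloud(D,k)
v,u=np.mgrid[0:384,0:512]; reg=(u>320)&(u<410)&(v>145)&(v<220)&(C[...,2]<.1)
for lo,hi in[(.006,.07),(.02,.07),(.044,.07)]:
    m=reg&(C[...,2]>lo)&(C[...,2]<hi);print(lo,m.sum(),C[m].mean(0).round(4),cv2.minEnclosingCircle((C[m][:,:2]*1000).astype(np.float32)))
# black foot ellipse
g=cv2.cvtColor(im,cv2.COLOR_RGB2GRAY);c=max(cv2.findContours((reg&(C[...,2]>.006)).astype(np.uint8),0,1)[0],key=cv2.contourArea)
P=ray('wrist',c[:,0],.0,k);print(cv2.fitEllipse((P[:,:2]*1000).astype(np.float32)))
c=np.array([.5289,.2148]);a=np.radians(-12.1);ex=np.array([np.cos(a),np.sin(a)]);print('pred',c+.23*ex)
z=np.load('fol1.npz');im=z['im'];D=z['D'];k=(float(z['f']),float(z['cx']),float(z['cy']),z['V']);C=cloud(D,k)
for n,(a,b,cc,d),lo,hi in [('stapler',(255,85,392,133),.0125,.07),('stapler top',(255,85,392,133),.052,.07),('stamp foot',(290,195,340,242),.0205,.031)]:
    m=((u>a)&(u<cc)&(v>b)&(v<d)&(C[...,2]>lo)&(C[...,2]<hi)).astype(np.uint8);m=cv2.morphologyEx(m,2,np.ones((3,3)))>0
    print(n,cv2.minAreaRect((C[m][:,:2]*1000).astype(np.float32)),C[m].mean(0))
# stapler profile along x
m=(u>255)&(u<392)&(v>85)&(v<133)&(C[...,2]>.0125)&(C[...,2]<.07);Q=C[m]
for x in np.arange(.515,.66,.01):
    s=Q[abs(Q[:,0]-x)<.004]
    if len(s)>3: print(round(x,3),len(s),s[:,1].min().round(4),s[:,1].max().round(4),np.median(s[:,2]).round(4),s[:,2].min().round(4))
E
python3 - <<'E'
import cv2
im=cv2.imread('pics/fol1.png')[60:260,130:400];cv2.imwrite('pics/folzoom.png',cv2.resize(im,None,fx=2.9,fy=2.9,interpolation=2))
E
```

```text
0.006 2268 [0.7471 0.1732 0.0284] ((753.9290161132812, 166.6984100341797), 36.35367965698242)
0.02 1751 [0.7493 0.1712 0.0333] ((753.8790283203125, 166.94412231445312), 31.353864669799805)
0.044 64 [0.7534 0.1671 0.0475] ((753.5682983398438, 166.7281494140625), 5.22300386428833)
((757.0319213867188, 164.1852569580078), (72.11224365234375, 74.61965942382812), 48.551082611083984)
pred [0.75379014 0.16658773]
stapler ((588.1089477539062, -145.16932678222656), (36.11833190917969, 128.74801635742188), 87.0937271118164) [ 0.58539    -0.14365477  0.05142664]
stapler top ((587.7191162109375, -145.15121459960938), (27.962825775146484, 121.86579132080078), 87.02999114990234) [ 0.58673194 -0.14478352  0.05730035]
stamp foot ((586.6312866210938, -279.35211181640625), (21.46532440185547, 44.45349884033203), 75.49364471435547) [ 0.58269108 -0.2751732   0.02701749]
0.525 146 -0.1596 -0.1248 0.019 0.0152
0.535 226 -0.1594 -0.1248 0.0574 0.0169
0.545 241 -0.1608 -0.1248 0.0573 0.0158
0.555 225 -0.1607 -0.1259 0.0573 0.016
0.565 228 -0.1659 -0.1259 0.0573 0.013
0.575 227 -0.1619 -0.127 0.0573 0.0168
0.585 225 -0.1631 -0.127 0.0574 0.0161
0.595 224 -0.1629 -0.1282 0.0574 0.0177
0.605 233 -0.163 -0.1281 0.0572 0.0162
0.615 220 -0.1643 -0.1293 0.0574 0.0158
0.625 227 -0.1642 -0.1293 0.0574 0.016
0.635 223 -0.1655 -0.1304 0.0574 0.0164
0.645 168 -0.1654 -0.1304 0.0567 0.0153
0.655 8 -0.1653 -0.1315 0.0185 0.0163
```

View pics/folzoom.png

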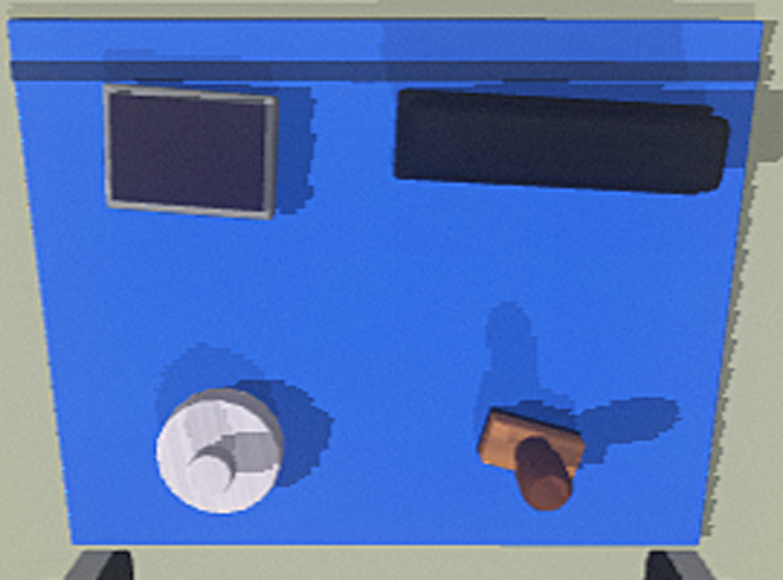

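Two independent checks agree: the bell measures (753.9, 166.7) mm and the pad pose predicts (753.8, 166.6). Next is picking the ink pad.

```bash
cat >> h.py <<'E'
PC=np.array([.5289,.2149]); PA=np.radians(-12.1); EX=np.array([np.cos(PA),np.sin(PA)]); EY=np.array([-EX[1],EX[0]])
def Rt(deg):
    c,s=np.cos(np.radians(deg)),np.sin(np.radians(deg))
    return np.array([[0,c,s],[0,s,-c],[-1,0,0.]])
def st(l=''):
    s=manip.read_state();print(l,'t',round(s['clock'],2),'p',s['position'].round(4),'F',s['wrist_force'].round(1),'w',round(s['grip_width'],4));return s
def pick(xy,deg,z,opening,effort,zup=.2):
    manip.move_gripper(opening)
    manip.movep([*xy,.16],Rt(deg)); st('above')
    hit=manip.servo_line([*xy,z],rate=.08,force_limit=10); print('hit',hit); st('down')
    if hit: manip.servo_line([*xy,.16]); return False
    manip.move_gripper(0.0,effort); st('gripped')
    manip.servo_line([*xy,zup],rate=.12); manip.pause(.1); st('lifted')
def place(xy,deg,z,opening,zup=.2):
    manip.servo_line([*xy,zup],Rt(deg),rate=.25); st('over')
    manip.servo_line([*xy,z+.025],rate=.12); manip.pause(.15)
    print('hit',manip.servo_line([*xy,z-.004],rate=.03,force_limit=5)); st('placed')
    manip.move_gripper(opening); manip.pause(.1)
    manip.servo_line([*xy,zup],rate=.12); st('up')
def shot(n,c="wrist"):
    k=K(c); im,D=manip.get_image(c); save(n+".png",im); np.savez(n+".npz",im=im,D=D,f=k[0],cx=k[1],cy=k[2],V=k[3])
E
python3 - <<'E'
from h import *
for d in(85.85,-94.15):
    print(d,[ (None if q is None else np.round(q,2)) for q in (manip.ik([.4389,-.1491,.0065],Rt(d)),manip.ik([.644,.19,.0],Rt(d-8)),manip.ik([.5545,.334,.03],Rt(d-8)),manip.ik([.588,-.145,.03],Rt(d)))])
E
```

```text
85.85 [array([ 0.22,  0.44, -0.04,  2.23,  0.04,  0.47,  1.65]), array([-0.29,  0.68, -0.13,  1.75,  0.13,  0.72,  0.87]), array([-0.42,  0.63, -0.29,  1.79,  0.25,  0.76,  0.51]), array([ 0.19,  0.56, -0.07,  1.9 ,  0.06,  0.68,  1.59])]
-94.15 [array([-0.07,  0.46,  0.31,  2.25, -0.3 ,  0.47, -1.16]), array([-0.6 ,  0.7 ,  0.31,  1.77, -0.3 ,  0.71, -1.92]), array([-0.8 ,  0.62,  0.21,  1.82, -0.18,  0.72, -2.27]), array([-0.14,  0.59,  0.37,  1.93, -0.32,  0.68, -1.22])]
```

Run:
```python
from h import *
pick([.4389,-.1491],85.85,.007,.068,40)
shot('side2','side'); shot('w2')
```

```text
above t 4.56 p [ 0.4393 -0.1493  0.1603] F [ 0.6  0.4 -0.3] w 0.0683
hit False
down t 6.62 p [ 0.4391 -0.1491  0.0073] F [-0.5 -0.6  0.5] w 0.0682
gripped t 6.92 p [ 0.4391 -0.1492  0.0074] F [-2.  -0.4  8.1] w 0.0488
lifted t 8.78 p [ 0.4387 -0.149   0.1995] F [-0.6  0.6 -1.3] w 0.0486
```

View pics/side2.png

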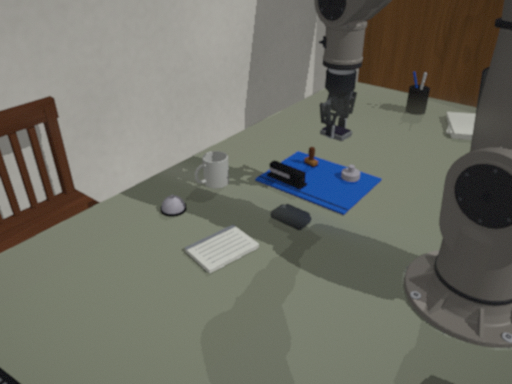

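View pics/w2.png

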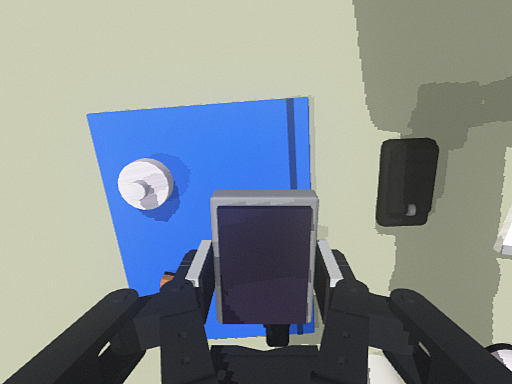

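The ink pad is held level between the fingers at (265,258) in the wrist view. Now I'll place it.

Run:
```python
from h import *
t=PC+.118*EX; print(t)
place(t,77.9,-.0006,.068)
shot('w3')
```

```text
[0.64427842 0.19016501]
over t 10.62 p [0.6441 0.189  0.2002] F [ 0.7 -0.6 -1.1] w 0.0489
hit True
placed t 13.16 p [ 0.6441  0.1901 -0.0008] F [1.6 0.9 3.5] w 0.0488
up t 15.41 p [0.644  0.19   0.1993] F [ 0.7  0.2 -0. ] w 0.0678
```

View pics/w3.png

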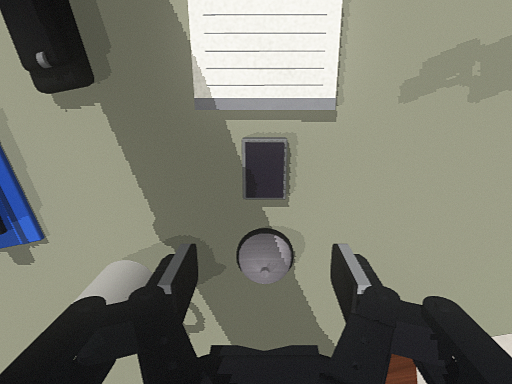

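The ink pad lies flat at (265,168), between the slip pad's bound edge (row 104) and the bell (264,257). Next I'll measure it and pick the stamp.

Run:
```python
from h import *
z=np.load('w3.npz');im=z['im'];D=z['D'];k=(float(z['f']),float(z['cx']),float(z['cy']),z['V']);C=cloud(D,k)
v,u=np.mgrid[0:384,0:512]
for l,(a,b,c,d),lo,hi in [('ink',(225,122,305,215),.010,.03),('bell',(225,220,305,300),.007,.07),('slip',(180,0,350,112),.007,.02)]:
    m=(u>a)&(u<c)&(v>b)&(v<d)&(C[...,2]>lo)&(C[...,2]<hi);Q=C[m]
    print(l,cv2.minAreaRect((Q[:,:2]*1000).astype(np.float32)),cv2.minEnclosingCircle((Q[:,:2]*1000).astype(np.float32)),np.median(Q[:,2]))
    if l=='ink': A,_,_,_=np.linalg.lstsq(np.c_[Q[:,:2],np.ones(len(Q))],Q[:,2],rcond=None);print(A)
print('desk',np.median(C[230:300,350:400,2]),np.median(C[115:130,100:230,2]))
pick([.5865,-.2793],-14.5,.034,.05,30)
shot('w4');shot('side4','side')
```

```text
ink ((643.5745849609375, 189.63516235351562), (49.93731689453125, 69.02815246582031), 77.69271087646484) ((643.4756469726562, 189.7778778076172), 41.498878479003906) 0.01960565047172408
[ 0.01705836 -0.0035966   0.00862131]
bell ((750.2221069335938, 166.72860717773438), (70.33370971679688, 63.24177551269531), 79.49029541015625) ((754.2328491210938, 166.34698486328125), 36.18821716308594) 0.030411386606214914
slip ((531.6567993164062, 214.29808044433594), (148.0897674560547, 100.102294921875), 77.83202362060547) ((532.1359252929688, 214.40708923339844), 88.51913452148438) 0.013952433219633839
desk 0.0024700945253694193 0.0018283440951548846
above t 17.51 p [ 0.5873 -0.2778  0.1599] F [ 0.8 -0.2 -0. ] w 0.0499
hit False
down t 19.23 p [ 0.5868 -0.2794  0.0345] F [1.3 0.7 0.1] w 0.0501
gripped t 19.6 p [ 0.5867 -0.2793  0.0343] F [-0.2  0.8  4.7] w 0.0207
lifted t 21.23 p [ 0.5862 -0.2792  0.1993] F [-0.1  0.9 -0.7] w 0.0207
```

View pics/w4.png

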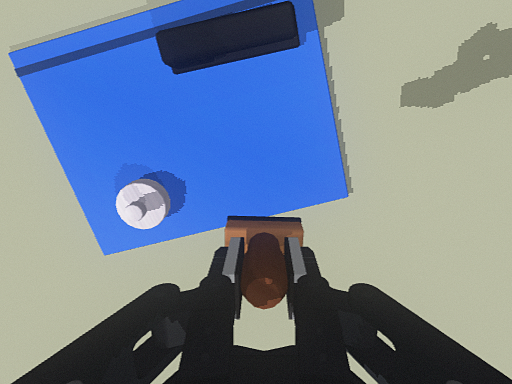

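View pics/side4.png

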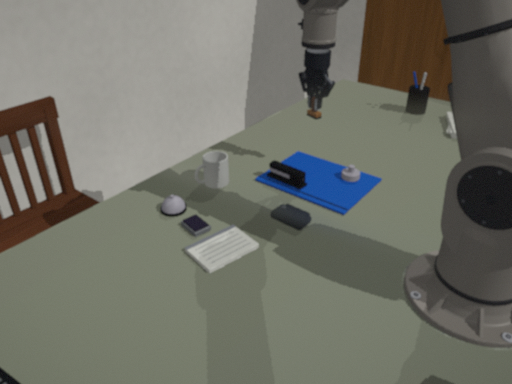

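The stamp is held upright and centred: the foot spans u 226–302 against a jaw centre of 265. Placing it on the ink pad, measured at (643.6, 189.7) mm.

Run:
```python
from h import *
place([.6437,.1899],-12.2,.0443,.045)
manip.servo_line([.62,.12,.22],Rt(-12.2),rate=.25);manip.pause(.1)
shot('w5');shot('scene5','scene')
```

```text
over t 23.38 p [0.6438 0.1885 0.2001] F [-0.1 -0.4 -0.5] w 0.0209
hit True
placed t 25.55 p [0.6432 0.19   0.0439] F [-1.6 -0.8  5.6] w 0.0207
up t 27.46 p [0.6433 0.1898 0.1991] F [ 0.4 -0.9 -0.3] w 0.0452
```

View pics/w5.png

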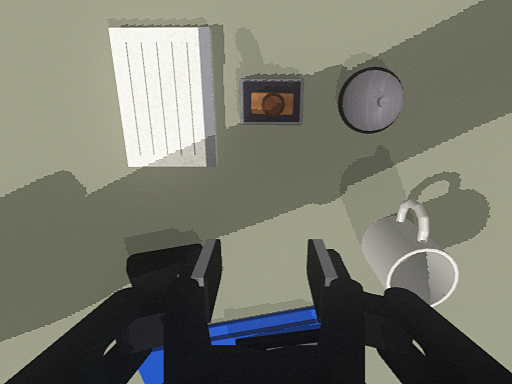

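The stamp stands upright in the middle of the ink pad at (272,103). Next the paperweight goes to the slip pad.

Run:
```python
from h import *
z=np.load('w5.npz');im=z['im'];D=z['D'];k=(float(z['f']),float(z['cx']),float(z['cy']),z['V']);C=cloud(D,k)
v,u=np.mgrid[0:384,0:512]
for l,(a,b,c,d),lo,hi in [('ink',(232,65,312,135),.012,.03),('foot',(232,65,312,135),.033,.041),('handle',(232,65,312,135),.065,.09),('slip',(100,20,225,175),.007,.02)]:
    m=(u>a)&(u<c)&(v>b)&(v<d)&(C[...,2]>lo)&(C[...,2]<hi);Q=C[m]
    print(l,len(Q),cv2.minAreaRect((Q[:,:2]*1000).astype(np.float32)),Q.mean(0).round(4))
pick([.4441,-.2810],0,.0315,.045,60)
shot('w6')
```

```text
ink 2012 ((643.94189453125, 190.10409545898438), (48.93601989746094, 70.06048583984375), 77.91834259033203) [0.6438 0.1919 0.0184]
foot 489 ((644.0690307617188, 188.8641815185547), (21.497312545776367, 43.37498092651367), 76.04179382324219) [0.6431 0.1896 0.0376]
handle 441 ((643.7833862304688, 188.71279907226562), (20.84516143798828, 20.97052001953125), 59.77213668823242) [0.6437 0.189  0.0784]
slip 13316 ((529.2860717773438, 215.27581787109375), (147.9453125, 105.49388122558594), 77.88800048828125) [0.531  0.2199 0.0139]
above t 29.96 p [ 0.4449 -0.2803  0.1601] F [ 1.3  0.1 -0.3] w 0.0449
hit False
down t 31.72 p [ 0.4444 -0.2811  0.0319] F [-0.3  0.4  0.2] w 0.0448
gripped t 32.08 p [ 0.4443 -0.281   0.032 ] F [-1.6  1.6  8.8] w 0.0176
lifted t 33.74 p [ 0.4438 -0.2809  0.1994] F [ 0.8  0.4 -2.7] w 0.0172
```

View pics/w6.png

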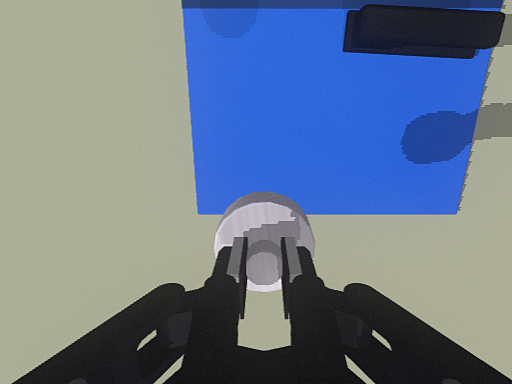

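The stamp is within 1.3 mm of the ink pad's centre. The weight is held level by its knob at (264,258), with about 3 N of load.

Run:
```python
from h import *
place([.5291,.2151],0,.036,.045)
manip.servo_line([.60,.13,.22],Rt(0),rate=.25);manip.pause(.1)
shot('w7')
```

```text
over t 35.96 p [0.5292 0.214  0.2001] F [-0.1 -0.7 -2.6] w 0.0173
hit True
placed t 38.19 p [0.5289 0.215  0.036 ] F [-0.4 -1.   6. ] w 0.0171
up t 40.19 p [0.5288 0.2149 0.1993] F [-0.4 -0.5  0.7] w 0.0448
```

View pics/w7.png

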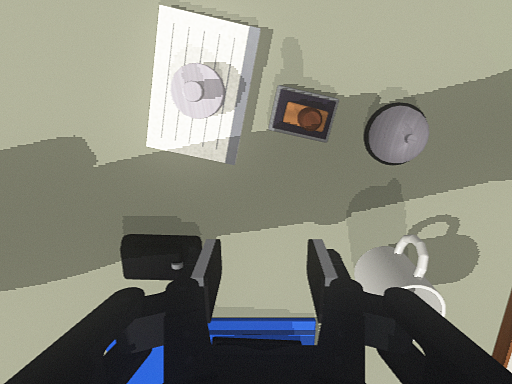

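The weight stands mid-pad at (197,90). Now the stapler.

Run:
```python
from h import *
z=np.load('w7.npz');im=z['im'];D=z['D'];k=(float(z['f']),float(z['cx']),float(z['cy']),z['V']);C=cloud(D,k)
v,u=np.mgrid[0:384,0:512]
m=(u>160)&(u<235)&(v>50)&(v<130)&(C[...,2]>.025)&(C[...,2]<.07);Q=C[m];print('weight',cv2.minEnclosingCircle((Q[:,:2]*1000).astype(np.float32)),np.median(Q[:,2]))
pick([.588,-.1452],87.05,.0305,.06,60)
shot('w8');shot('side8','side')
```

```text
weight ((529.9041748046875, 214.04066467285156), 27.802793502807617) 0.03400425265701344
above t 42.98 p [ 0.5882 -0.1446  0.1601] F [ 0.2 -0.3  0.8] w 0.06
hit False
down t 44.74 p [ 0.5882 -0.1452  0.0309] F [0.4 0.  0. ] w 0.0603
gripped t 45.13 p [ 0.5882 -0.1453  0.0309] F [-2.6  0.4  4.7] w 0.027
lifted t 46.8 p [ 0.5877 -0.1451  0.1993] F [ 0.7 -0.4 -1.9] w 0.0269
```

View pics/w8.png

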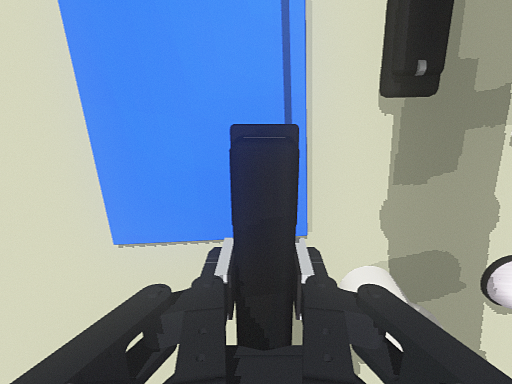

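View pics/side8.png

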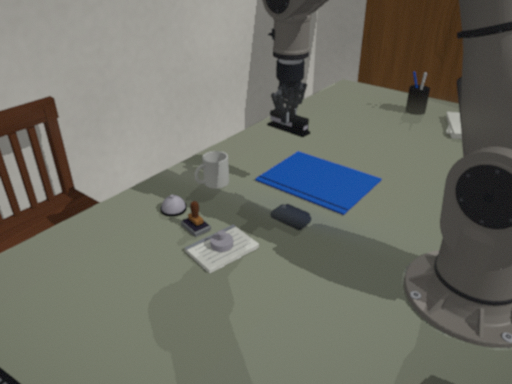

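The stapler is held level, running straight along v at u≈265. Now placing it.

Run:
```python
from h import *
t=np.array([.5291,.2151])+.122*EY; print(t)
place(t,77.9,.0229,.06)
manip.servo_line([.60,.22,.25],Rt(0),rate=.25);manip.pause(.2)
shot('w9');shot('side9','side')
z=np.load('w9.npz');D=z['D'];k=(float(z['f']),float(z['cx']),float(z['cy']),z['V']);C=cloud(D,k);np.save('C9.npy',C);st()
```

```text
[0.55467346 0.33438955]
over t 48.98 p [0.555  0.3332 0.2   ] F [ 0.5 -0.9 -1.7] w 0.027
hit True
placed t 51.32 p [0.5545 0.3343 0.0229] F [-1.5 -0.9  7.9] w 0.027
up t 53.47 p [0.5544 0.3342 0.1992] F [-0.  -0.1 -0.9] w 0.0599
 t 55.27 p [0.5999 0.2201 0.2499] F [-0.2 -0.2  0.5] w 0.0601
```

View pics/w9.png

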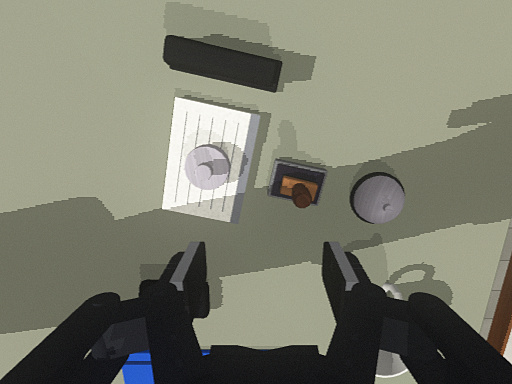

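View pics/side9.png

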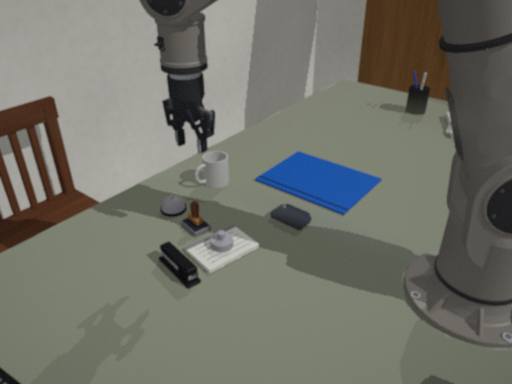

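Everything is in place: stapler at (222,63), weight (207,167), stamp on the ink pad (298,183) and bell (377,199). Last measurement before sign-off.

Run:
```python
from h import *
C=np.load('C9.npy');v,u=np.mgrid[0:384,0:512]
for l,(a,b,c,d),lo,hi in [('stapler all',(155,28,292,97),.007,.07),('stapler top',(155,28,292,97),.044,.07),('slip',(155,95,268,228),.007,.02),('ink',(263,150,332,212),.012,.025),('foot',(263,150,332,212),.033,.042),('handle',(263,150,332,212),.07,.09),('weight',(175,130,240,200),.025,.07),('bell',(340,160,415,235),.007,.07)]:
    m=((u>a)&(u<c)&(v>b)&(v<d)&(C[...,2]>lo)&(C[...,2]<hi)).astype(np.uint8);m=cv2.morphologyEx(m,2,np.ones((2,2)))>0;Q=C[m]
    r=cv2.minAreaRect((Q[:,:2]*1000).astype(np.float32));e=cv2.minEnclosingCircle((Q[:,:2]*1000).astype(np.float32))
    p=np.array(e[0] if l in('weight','bell') else r[0])/1000-[.529,.215]
    print(l,np.round(r[0],1),np.round(r[1],1),round(r[2],1),'circ',np.round(e[0],1),round(e[1],1),'zmed',np.median(Q[:,2]).round(4),'in pad frame',(p@EX).round(4),(p@EY).round(4))
```

```text
stapler all [553.2 328.8] [ 41.1 135.4] 79.5 circ [554.2 333.2] 68.8 zmed 0.0493 in pad frame -0.0002 0.1163
stapler top [555.1 328.1] [ 39.1 122. ] 78.7 circ [556.5 333.7] 61.3 zmed 0.0496 in pad frame 0.0018 0.116
slip [531.4 223. ] [177.9 107. ] 77.8 circ [532. 223.] 102.8 zmed 0.0139 in pad frame 0.0007 0.0083
ink [644.5 226.3] [ 80.3 148.7] 2.4 circ [638.  226.2] 81.5 zmed 0.0194 in pad frame 0.1105 0.0353
foot [637.2 234.3] [ 47.7 140. ] 10.3 circ [634.1 233.7] 73.0 zmed 0.0377 in pad frame 0.1018 0.0416
handle [631.5 225.2] [ 22.2 159.2] 20.5 circ [631.8 225.4] 79.7 zmed 0.0792 in pad frame 0.0981 0.0315
weight [546.3 245.8] [142.5  55.1] 65.2 circ [555.6 241.5] 73.3 zmed 0.034 in pad frame 0.0204 0.0315
bell [687.1 205.1] [ 73.  243.7] 59.2 circ [694.2 217. ] 123.9 zmed 0.0307 in pad frame 0.1611 0.0366
```

Stray depth points are inflating those fits, so I'll use a connected component with D>0 and stronger opening.

Run:
```python
from h import *
C=np.load('C9.npy');v,u=np.mgrid[0:384,0:512]
for l,(a,b,c,d),lo,hi in [('stapler all',(155,28,292,97),.007,.07),('stapler top',(155,28,292,97),.044,.053),('slip',(155,95,268,228),.007,.02),('ink',(263,150,332,212),.012,.025),('foot',(263,150,332,212),.034,.042),('handle',(263,150,332,212),.074,.084),('weight',(175,130,240,200),.03,.037),('bell',(340,160,415,235),.007,.07)]:
    m=((u>a)&(u<c)&(v>b)&(v<d)&(C[...,2]>lo)&(C[...,2]<hi)).astype(np.uint8)
    n,L,S,_=cv2.connectedComponentsWithStats(m,connectivity=4);Q=C[L==1+S[1:,4].argmax()]
    med=np.median(Q[:,:2],0);Q=Q[np.linalg.norm(Q[:,:2]-med,axis=1)<.1]
    for ax in (EX,EY):
        s=(Q[:,:2]-[.529,.215])@ax; lo_,hi_=np.percentile(s,[1,99]); print(l,len(Q),'extent',(lo_*1e3).round(1),(hi_*1e3).round(1),'mid',((lo_+hi_)*500).round(1))
    print('   rect',[np.round(x,1).tolist() for x in cv2.minAreaRect((Q[:,:2]*1000).astype(np.float32))])
```

```text
stapler all 3844 extent -58.9 64.0 mid 2.6
stapler all 3844 extent 104.2 135.8 mid 120.0
   rect [[555.5, 334.0], [36.1, 129.3], 77.8]
stapler top 3217 extent -58.6 59.0 mid 0.2
stapler top 3217 extent 108.1 135.4 mid 121.8
   rect [[554.2, 334.2], [28.0, 121.9], 77.9]
slip 7553 extent -51.3 51.6 mid 0.1
slip 7553 extent -71.8 73.4 mid 0.8
   rect [[529.1, 215.1], [148.1, 105.0], 77.9]
ink 1211 extent 82.7 151.7 mid 117.2
ink 1211 extent -24.6 24.4 mid -0.1
   rect [[643.7, 190.0], [50.2, 70.2], 77.7]
foot 365 extent 95.7 139.2 mid 117.5
foot 365 extent -11.5 9.6 mid -0.9
   rect [[643.6, 188.7], [22.3, 44.0], 75.8]
handle 260 extent 107.6 127.0 mid 117.3
handle 260 extent -10.2 8.4 mid -0.9
   rect [[643.8, 189.3], [20.4, 20.1], 1.9]
weight 1312 extent -24.8 27.1 mid 1.1
weight 1312 extent -25.9 26.0 mid 0.0
   rect [[529.9, 214.4], [54.9, 53.8], 43.6]
bell 2184 extent 195.8 255.4 mid 225.6
bell 2184 extent -31.1 34.0 mid 1.5
   rect [[751.0, 168.2], [70.9, 65.4], 65.0]
```

```bash
python3 -c "
from h import *
st();manip.sign_off()"
```

```text
t 55.27 p [0.5999 0.2201 0.2499] F [-0.2 -0.2  0.5] w 0.0601
the job is handed in; nothing more can be done
```

I cleared the folder and set everything out in the order asked, then handed the job in at about 55 s with the gripper clear of everything. I measured these last checks from the wrist camera's depth image, in the slip pad's frame:

| Item | Result |
|---|---|
| Ink pad | Flat on the desk, on the pad–bell axis, 117 mm from the slip pad's centre. The centre-to-centre midpoint is 115 mm and the middle of the clear gap is 123 mm, so I aimed for 118 mm. |
| Stamp | Upright, about 1 mm from the ink pad's centre, foot turned about 2° from it. |
| Paperweight | Upright, about 1 mm from the slip pad's centre. |
| Stapler | On its foot on the far side from the folder, parallel to the short edges within 0.2°, level with the pad's middle, gap about 30 mm. |

- **Final check:** my first pass gave nonsense extents because of stray depth points. Keeping only each object's connected points fixed it, and the results then matched the earlier pictures to about 1 mm.
- **Bell:** this last view gave its centre about 4 mm short because only part of the dome was used. The fuller fits earlier matched the stated 230 mm.
- **Mug and mouse:** neither was touched. I checked this only by eye in the pictures and did not measure it.

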